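Set the pumpkin lamp's address switches

TASK

Take the orange-handled poker from its stand and, with its tip, gently press the five little rocker switches on the lamp controller box to the pattern shown by the coloured flags beside them: a switch with an orange flag fully ON (the end beside the flag down), one with a white flag fully OFF. Keep your fingers off the box, then stand the poker back upright in its stand, fully home, and let go. Leave everything else where it is.

Things in the scene. Friction and masses are not known exactly. Their poses are not given: they have to be found in the camera images.
- bank: Grey controller box, fixed, 110 (its x) x 150 (its y) x 50 mm high; origin at the centre of its underside, z up. In its top is an opening 48 (x) x 80 (y) mm with five white rocker switches in a row along y, 14 mm apart, the third at the centre. Along the opening's +x side: five flags, one in line with each switch. Over 30 N from the poker breaks it; fingers may not press it (2 N).
- stand: Dark wooden block fixed to the table, 70 x 70 x 58 mm high, origin at the centre of its underside, with an upright round hole of 14 mm diameter right through its centre, in which the poker stands.
- poker: 60 g; orange handle 20 x 20 mm square, 55 mm tall, flats facing its x and y, above a steel shank of 6 mm diameter, 50 mm long, with a round tip. Origin at the tip, z up towards the handle, which spans 50 to 105 mm above the origin. It starts upright in the stand, the handle's underside resting on the stand's top (tip 8 mm above the table).
- rocker1 (a joint): Tilt of switch 1 (rad), as switch 2: -0.2 fully OFF, +0.2 fully ON. Starts OFF or nearly so, perhaps not fully.
- rocker2 (a joint): Tilt of switch 2, counted from 1 at the box's -y end to 5 at its +y end (rad): -0.2 fully OFF (end away from the flags down), +0.2 fully ON (end beside the flags down). Plate 30 mm long (box x), 9 mm wide, pivoting about its middle; stiff, stays at any tilt where it is left. Starts anywhere.
- rocker3 (a joint): Tilt of switch 3 (rad), as switch 2: -0.2 fully OFF, +0.2 fully ON. Starts OFF or nearly so, perhaps not fully.
- rocker4 (a joint): Tilt of switch 4, counted from 1 at the box's -y end to 5 at its +y end (rad): -0.2 fully OFF (end away from the flags down), +0.2 fully ON (end beside the flags down). Plate 30 mm long (box x), 9 mm wide, pivoting about its middle; stiff, stays at any tilt where it is left. Starts anywhere.
- rocker5 (a joint): Tilt of switch 5 (rad), as switch 2: -0.2 fully OFF, +0.2 fully ON. Starts OFF or nearly so, perhaps not fully.
- pivot1 (a point): Point at the height of the box's top (50 mm above the table), on the vertical through the middle (pivot) of switch 1, axes as the box's. The switches sit at a different depth each time, not reported: the plates' upper faces at the pivots lie anywhere from 2 mm above to 6 mm below the box's top, so the end of a press must be felt.
- pivot5 (a point): The same for switch 5. Pressing a raised end down 11 mm from the pivot takes about 3 to 4 N, steadily; from one end of its travel to the other that point goes down by about 4.4 mm, then stops hard. Each switch's flag lies 40 mm from its pivot in the box's +x.
- flag_o1: Orange flag, a fixed tile 20 (box x) x 10 x 2 mm on the top of the box, origin at the centre of its underside: the switch in line with it must be ON. Which flag is at which switch changes each time.
- flag_o2: Orange flag, a fixed tile 20 (box x) x 10 x 2 mm on the top of the box, origin at the centre of its underside: the switch in line with it must be ON. Which flag is at which switch changes each time.
- flag_o3: Orange flag, a fixed tile 20 (box x) x 10 x 2 mm on the top of the box, origin at the centre of its underside: the switch in line with it must be ON. Which flag is at which switch changes each time.
- flag_w1: White flag, a fixed tile 20 (box x) x 10 x 2 mm on the top of the box, origin at the centre of its underside: the switch in line with it must be OFF. Which flag is at which switch changes each time.
- flag_w2: White flag, a fixed tile 20 (box x) x 10 x 2 mm on the top of the box, origin at the centre of its underside: the switch in line with it must be OFF. Which flag is at which switch changes each time.
- tealight: Bystander, to be left where it is: white battery tea light, 38 mm across, 32 mm high, on the table between box and stand; origin at the centre of its underside.
- mug: Bystander, to be left where it is: blue mug with a handle, 80 mm across, 85 mm high; origin at the centre of its underside.
- gourd: Bystander, to be left where it is: small orange-yellow gourd, 96 mm across, 83 mm high; origin at the centre of its underside.
- jar: Bystander, to be left where it is: amber jar, 68 mm across, 85 mm high; origin at the centre of its underside.
- tape: Bystander, to be left where it is: roll of brown tape lying flat, 90 mm across, 24 mm high; origin at the centre of its underside.
- scoop: Bystander, to be left where it is: spoon with orange handle, 210 mm long, lying in the open black tool case; origin at the middle of the tool on its underside.
- scraper: Bystander, to be left where it is: spatula with orange handle, 210 mm long, lying in the open black tool case; origin at the middle of the tool on its underside.
There are look-alikes about, which are no part of the job. Of the things that look like the bank, the smallest one is meant.

How it is judged:
On the way, in this order (a step that is already met when the one before it is completed fails the run):
1. the poker is drawn out of its stand (z of poker in the frame of stand above 0.06 m), for 0.1 s.
2. all five switches show the flags' pattern ((y of flag_o1 in the frame of bank below -0.035 m or y of flag_o1 in the frame of bank above -0.021 m or value of joint rocker1 above 0.15 rad) and (y of flag_o2 in the frame of bank below -0.035 m or y of flag_o2 in the frame of bank above -0.021 m or value of joint rocker1 above 0.15 rad) and (y of flag_o3 in the frame of bank below -0.035 m or y of flag_o3 in the frame of bank above -0.021 m or value of joint rocker1 above 0.15 rad) and (y of flag_w1 in the frame of bank below -0.035 m or y of flag_w1 in the frame of bank above -0.021 m or value of joint rocker1 below -0.15 rad) and (y of flag_w2 in the frame of bank below -0.035 m or y of flag_w2 in the frame of bank above -0.021 m or value of joint rocker1 below -0.15 rad) and (y of flag_o1 in the frame of bank below -0.021 m or y of flag_o1 in the frame of bank above -0.007 m or value of joint rocker2 above 0.15 rad) and (y of flag_o2 in the frame of bank below -0.021 m or y of flag_o2 in the frame of bank above -0.007 m or value of joint rocker2 above 0.15 rad) and (y of flag_o3 in the frame of bank below -0.021 m or y of flag_o3 in the frame of bank above -0.007 m or value of joint rocker2 above 0.15 rad) and (y of flag_w1 in the frame of bank below -0.021 m or y of flag_w1 in the frame of bank above -0.007 m or value of joint rocker2 below -0.15 rad) and (y of flag_w2 in the frame of bank below -0.021 m or y of flag_w2 in the frame of bank above -0.007 m or value of joint rocker2 below -0.15 rad) and (y of flag_o1 in the frame of bank below -0.007 m or y of flag_o1 in the frame of bank above 0.007 m or value of joint rocker3 above 0.15 rad) and (y of flag_o2 in the frame of bank below -0.007 m or y of flag_o2 in the frame of bank above 0.007 m or value of joint rocker3 above 0.15 rad) and (y of flag_o3 in the frame of bank below -0.007 m or y of flag_o3 in the frame of bank above 0.007 m or value of joint rocker3 above 0.15 rad) and (y of flag_w1 in the frame of bank below -0.007 m or y of flag_w1 in the frame of bank above 0.007 m or value of joint rocker3 below -0.15 rad) and (y of flag_w2 in the frame of bank below -0.007 m or y of flag_w2 in the frame of bank above 0.007 m or value of joint rocker3 below -0.15 rad) and (y of flag_o1 in the frame of bank below 0.007 m or y of flag_o1 in the frame of bank above 0.021 m or value of joint rocker4 above 0.15 rad) and (y of flag_o2 in the frame of bank below 0.007 m or y of flag_o2 in the frame of bank above 0.021 m or value of joint rocker4 above 0.15 rad) and (y of flag_o3 in the frame of bank below 0.007 m or y of flag_o3 in the frame of bank above 0.021 m or value of joint rocker4 above 0.15 rad) and (y of flag_w1 in the frame of bank below 0.007 m or y of flag_w1 in the frame of bank above 0.021 m or value of joint rocker4 below -0.15 rad) and (y of flag_w2 in the frame of bank below 0.007 m or y of flag_w2 in the frame of bank above 0.021 m or value of joint rocker4 below -0.15 rad) and (y of flag_o1 in the frame of bank below 0.021 m or y of flag_o1 in the frame of bank above 0.035 m or value of joint rocker5 above 0.15 rad) and (y of flag_o2 in the frame of bank below 0.021 m or y of flag_o2 in the frame of bank above 0.035 m or value of joint rocker5 above 0.15 rad) and (y of flag_o3 in the frame of bank below 0.021 m or y of flag_o3 in the frame of bank above 0.035 m or value of joint rocker5 above 0.15 rad) and (y of flag_w1 in the frame of bank below 0.021 m or y of flag_w1 in the frame of bank above 0.035 m or value of joint rocker5 below -0.15 rad) and (y of flag_w2 in the frame of bank below 0.021 m or y of flag_w2 in the frame of bank above 0.035 m or value of joint rocker5 below -0.15 rad)), for 0.2 s.
At the end, for the whole second after the job is handed in: Every switch with an orange flag reads above +0.15 rad and every one with a white flag below -0.15 rad; the poker stands at rest in its stand: tip 3 to 13 mm above the table and within 8 mm of the stand's centre, tilted less than 0.1 rad (all of step 2 and horizontal distance between poker and stand below 0.008 m and z of poker in the frame of stand between 0.003 and 0.013 m and angle between poker's own z axis and vertical below 0.1 rad and linear speed of poker below 0.02 m/s); the robot touches nothing.
It fails at once if the poker presses the box or its switches with more than 30 N (contact force between poker and bank above 30 N).
It fails at once if the fingers press on the box or its switches (over 2 N) (contact force between the fingers and bank above 2 N).
It fails at once if a bystander is moved by more than 20 mm (distance of any of tealight, mug, gourd, jar, tape, scoop, scraper from where it was at the start of the episode above 0.02 m).
It also fails if it takes over 58 s, if anything falls off the work surface, if the arm or the gripper's body presses on something with over 40 N, if the wrist force passes 120 N, or if a joint passes its speed limit or range.

ROBOT

A 6-joint arm with a two-finger parallel gripper is mounted at the origin on the work surface. World frame = base frame: x ahead of the robot, y to its left, z up, the work surface at z = 0. Lengths are in m, angles in rad, forces in N, time in s.
With the tool pointing down it reaches from about 0.275 to 0.85 m from the base axis. Payload 5.2 kg.
Tool frame: the origin (TCP) lies at the very end of the fingers, on their centre line; the grasp point (between the pads) lies ctrl.tcp_to_grasp behind it (ctrl.tcp_to_grasp is the distance from the TCP to the grasp point, in m); z points along the fingers, y is the line along which they close (so a half turn about z gives the same grasp; the last joint's range is limited). The gripper opens to 85 mm and grips with 20 to 120 N. Pads are 22 mm wide; open, the fingers measure 114 mm over their backs; the gripper's body (76 mm by 85 mm) begins 54 mm behind the grasp point. The pads swing forward as they close: fully open they stand 13 mm farther back than shut.
Start: joints at [-1.506, 0.259, 1.535, -0, 1.348, -0.203], TCP at [0.146, -0.53, 0.231] pointing down, gripper open.
Joint ranges: [-3.14, 3.14], [-0.91, 2.08], [0.19, 2.58], [-1.22, 4.36], [0.22, 2.71], [-3.12, 3.12]. Speed limits (rad/s): [2.57, 2.57, 3.14, 3.14, 3.14, 3.14].

INTERFACE

Orientations are given as a rotation vector (axis times angle).
In Python, from bench import telemetry, optics, order, ctrl gives the robot as it stands.
- The arm moves only by the shell command python3 -m crank 'ROWS' [OPENING]. ROWS is JSON, a list of rows, each an object of numbers: "tx", "ty", "tz": the shift along the tool's x, y, z in mm; "rx", "ry", "rz": the turn, a rotation vector about the tool's x, y, z in degrees. In form: [{"tx": .., "ty": .., "tz": .., "rx": .., "ry": .., "rz": ..}, ...]. A call has 1 to 5 rows; each row shifts and turns the commanded pose from where the row before left it, along the tool's axes as they then stand; what a row does not reach is not made up. A row lasts 1/8 s, in which the tool goes at most 62.5 mm and 10.7 degrees, less where a joint would pass 70% of its speed; a pose out of reach is approached as far as the arm can. A call with a gripper value outside its range is refused whole. OPENING is the finger opening in mm, from 0 to 85.4, set as the call begins (- or left out, the last holds). The fingers move at their own pace and stop on an object; the grip force is fixed at half the most. Time passes only in rows, so rows that do not move let the fingers close. It gives the time, the measured TCP pose, the force, the opening and the grip force at its end, in the units of the state.
- telemetry.get_obs(): the state, without advancing time (a new reading comes with each control period).
- optics.read_camera(name): name is "scene" or "top"; returns a dict with "color" (384x512x3 uint8, red, green, blue), "fx", "fy", "cx", "cy" (pixels), "cam_to_world" (4x4, takes a point from camera to world coordinates). Camera axes: x right, y down, z forward; pixel columns grow to the right and rows downward; lengths in m; the calibration is good to about 2 mm. A picture is of the moment at which its call begins. There is no depth.
- order.sign_off(): hands the job in; it is judged then, once.
The state is a dict: "t": time; "joint_positions": joint angles; "joint_vel": joint speeds; "tau": joint torques, N m; "tool_pos": TCP position; "eef_rot": TCP orientation; "ft_force": force on the tool from outside, world axes, zero at the start; "moment": the same for the moment, N m; "finger_gap": opening from 0.0 (shut) to 1.0 (fully open); "grip_force": force on a finger pad.
Only numpy, scipy, OpenCV 4.12 (cv2) and the standard library are available. Lean on these libraries where they do the work, as an engineer would, in place of code of your own. Each camera call takes 0.05 s, during which the arm holds its last target. There are 200 camera calls.

## Working session

There is one attempt and no reset: what is moved stays moved. The work goes in short steps, Python scripts to look and compute and a shell command to move; the robot and the scene stay as the last step left them, time stands still between calls to the robot, and variables do not carry over. Pictures are saved under pics/ and viewed, at most 10 in all, crops included, and the job is handed in when it is done.

```bash
mkdir -p pics; ls; python3 - <<'E'
from bench import telemetry, optics, ctrl
import cv2,numpy as np
print(telemetry.get_obs(), ctrl.tcp_to_grasp)
for n in("scene","top"):
    c=optics.read_camera(n); cv2.imwrite(f"pics/{n}0.png",c["color"][...,::-1])
    np.savez(f"{n}0.npz",**c)
    print(n,c["fx"],c["fy"],c["cx"],c["cy"],c["cam_to_world"].round(4).tolist())
E
```

```text
pics
{'t': 0.0, 'joint_positions': array([-1.50578375e+00,  2.59404221e-01,  1.53614754e+00, -2.26113250e-05,
        1.34799508e+00, -2.02831430e-01]), 'joint_vel': array([2.45095368e-03, 5.63593058e-05, 9.29985855e-04, 1.52293197e-04,
       4.82601096e-04, 4.95191272e-04]), 'tau': array([-5.09997990e-04, -4.46037054e+01, -2.90569514e+01, -5.12278784e-04,
        1.15182184e-02,  1.00500574e-05]), 'tool_pos': array([ 0.14552036, -0.52982065,  0.23041589]), 'eef_rot': array([-3.11152769e+00, -4.19219175e-01, -1.76699262e-04]), 'ft_force': array([-0.17628556, -0.3639536 ,  0.62327466]), 'moment': array([-0.01594376, -0.05219849,  0.03630617]), 'grip_force': 0.0, 'finger_gap': 1.0028395963906886} 0.0187
scene 490.2677812519075 490.2677812519075 261.5292087253304 193.55998809562305 [[0.5842, 0.6356, -0.5048, 1.335], [0.8116, -0.4597, 0.3605, -0.5916], [-0.0029, -0.6203, -0.7844, 1.3579], [0.0, 0.0, 0.0, 1.0]]
top 400.8663606834762 400.8663606834762 255.3410845950849 189.83706968740577 [[-0.0154, -0.9856, 0.1681, 0.3187], [-0.9996, 0.0188, 0.0187, -0.0252], [-0.0216, -0.1678, -0.9856, 1.1841], [0.0, 0.0, 0.0, 1.0]]
```

View pics/scene0.png

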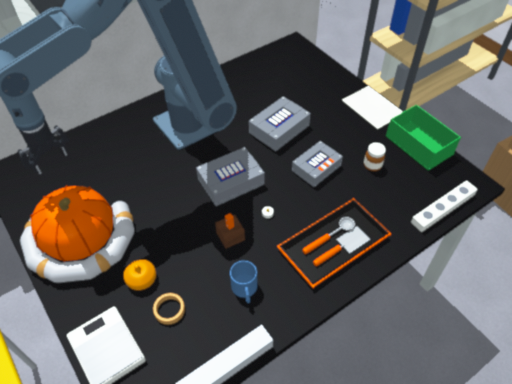

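View pics/top0.png

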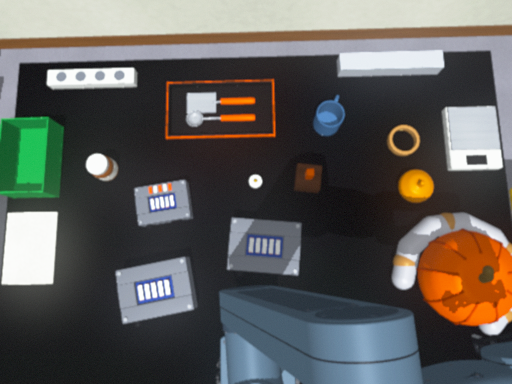

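The scene view shows the small bank with flags at (318,163), the stand with the poker at (230,232) and the tea light at (267,212). In the top view they are at (162,202), (308,178) and (255,181).

```bash
python3 - <<'E'
import cv2,numpy as np
s=cv2.imread("pics/scene0.png");t=cv2.imread("pics/top0.png")
f=lambda im,x,y,w,h,k:cv2.resize(im[y:y+h,x:x+w],None,fx=k,fy=k,interpolation=cv2.INTER_CUBIC)
a=f(t,127,172,70,60,5.7);b=f(s,283,133,70,60,5.7)
c=f(t,280,150,50,50,5.7);d=f(s,205,205,50,50,5.7)
h=lambda p,q:np.hstack([p,q])
r1=h(a,b);r2=h(c,d);r2=cv2.copyMakeBorder(r2,0,0,0,r1.shape[1]-r2.shape[1],0)
r=np.vstack([r1,r2])[:600];print(r.shape);cv2.imwrite("pics/z.png",r)
E
```

```text
(600, 798, 3)
```

View pics/z.png

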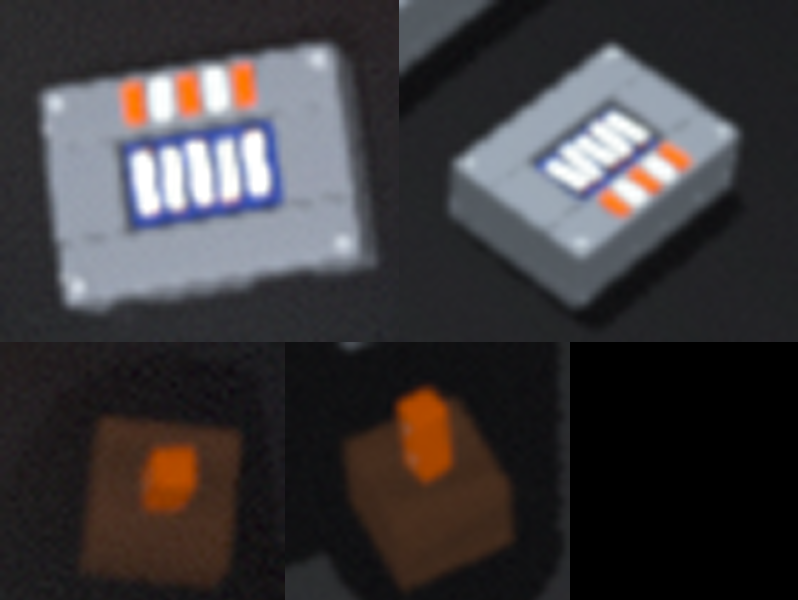

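```bash
cat > fit.py <<'E'
import cv2,numpy as np
from scipy.optimize import minimize
from scipy.ndimage import label
K=6
def load(n): return dict(np.load(n+"0.npz"))
def proj(c,P):
    M=np.linalg.inv(c["cam_to_world"]); q=np.asarray(P)@M[:3,:3].T+M[:3,3]
    return np.c_[c["fx"]*q[:,0]/q[:,2]+c["cx"],c["fy"]*q[:,1]/q[:,2]+c["cy"]]
def box(p,cx,cy,sx,sy,z0,z1):
    P=np.array([[cx+a*sx/2,cy+b*sy/2,z] for a in(-1,1) for b in(-1,1) for z in(z0,z1)])
    R=np.array([[np.cos(p[2]),-np.sin(p[2])],[np.sin(p[2]),np.cos(p[2])]])
    P[:,:2]=P[:,:2]@R.T+p[:2]; return P
def render(c,boxes,win):
    x,y,w,h=win; m=np.zeros((h*K,w*K),np.uint8)
    for b in boxes:
        q=((proj(c,b)-[x-.5,y-.5])*K-.5)
        cv2.fillConvexPoly(m,cv2.convexHull(np.round(q*16).astype(np.int32)),255,shift=4)
    return cv2.resize(m,(w,h),interpolation=cv2.INTER_AREA)/255.
def fit(views,model,p0,scale):
    # views: list of (cam,soft mask,win)
    f=lambda u:sum(np.abs(render(c,model(p0+u*scale),w)-m).sum() for c,m,w in views)
    best=None
    u=np.zeros(len(p0))
    for s in (10,3,1,1):
        n=len(u); r=minimize(f,u,method="Nelder-Mead",options=dict(initial_simplex=np.vstack([u,u+s*np.eye(n)]),maxiter=600,xatol=.02,fatol=.02)); u=r.x
    return p0+u*scale,r.fun
E
cat > a.py <<'E'
from fit import *
S,T=load("scene"),load("top")
W={"bank":((283,133,70,60),(127,172,70,66)),"stand":((205,205,50,50),(285,152,45,48))}
def crop(c,w): return c["color"][w[1]:w[1]+w[3],w[0]:w[0]+w[2]].astype(float)
def big(m):
    l,n=label(m>.5); k=np.argmax(np.bincount(l.ravel())[1:])+1
    return m*(cv2.dilate((l==k).astype(np.uint8),np.ones((3,3)))>0)
def soft(v,lo,hi): return np.clip((v-lo)/(hi-lo),0,1)
vb,vo,vs=[],[],[]
for i,c in enumerate((S,T)):
    w=W["bank"][i]; im=crop(c,w); m=big(soft(im.max(2),30,110))
    m=np.maximum(m,cv2.morphologyEx((m>.5).astype(np.uint8),cv2.MORPH_CLOSE,np.ones((9,9)))*(cv2.erode((m>.5).astype(np.uint8)*0+cv2.morphologyEx((m>.5).astype(np.uint8),cv2.MORPH_CLOSE,np.ones((9,9))),np.ones((3,3)))))
    vb.append((c,m,w))
    w=W["stand"][i]; im=crop(c,w); d=im[...,0]-im[...,2]
    vo.append((c,big(soft(d,50,150)),w)); vs.append((c,big(soft(d,5,35)),w))
mm=np.array([.001,.001,.01])
def r(n,x): print(n,x[0].round(4),round(x[1],1))
g=lambda p:[box(p,0,0,.11,.15,0,.05)]
for v,n in((vb,"both"),(vb[:1],"scene"),(vb[1:],"top")): r("bank "+n,fit(v,g,np.array([.52,.19,.15]),mm))
g=lambda p:[box(p,0,0,.02,.02,.058,.113)]
for v,n in((vo,"both"),(vo[:1],"scene"),(vo[1:],"top")): r("poker "+n,fit(v,g,np.array([.53,-.15,0]),mm))
po=fit(vo,g,np.array([.53,-.15,0]),mm)[0]
g=lambda p:[box(p,0,0,.07,.07,0,.058)]+[box(po,0,0,.02,.02,.058,.113)]
for v,n in((vs,"both"),(vs[:1],"scene"),(vs[1:],"top")): r("stand "+n,fit(v,g,np.array([.53,-.15,-.1]),mm))
# flags: orange centroids
from itertools import product
for c,w in((S,W["bank"][0]),(T,W["bank"][1])):
    im=crop(c,w); m=soft(im[...,0]-im[...,2],80,160)
    l,n=label(m>.3)
    for k in range(1,n+1):
        ys,xs=np.nonzero(l==k); 
        if len(xs)<6: continue
        a=m[ys,xs]; u,v=(xs*a).sum()/a.sum()+w[0],(ys*a).sum()/a.sum()+w[1]
        d=c["cam_to_world"][:3,:3]@[(u-c["cx"])/c["fx"],(v-c["cy"])/c["fy"],1]; o=c["cam_to_world"][:3,3]
        print("flag",len(xs),(o+d*(.052-o[2])/d[2]).round(4))
E
python3 a.py
```

```text
bank both [0.4814 0.2684 0.1501] 227.8
bank scene [0.4778 0.2685 0.1469] 52.4
bank top [0.4833 0.2685 0.1487] 104.2
poker both [ 0.5482 -0.1551 -0.1051] 32.5
poker scene [ 0.5463 -0.1544 -0.1271] 11.3
poker top [ 0.5494 -0.1554 -0.1229] 13.2
stand both [ 0.5482 -0.1563 -0.1375] 115.8
stand scene [ 0.5451 -0.1555 -0.1372] 46.7
stand top [ 0.549  -0.1564 -0.1333] 44.3
flag 11 [0.5163 0.2996 0.052 ]
flag 11 [0.5205 0.2716 0.052 ]
flag 11 [0.5245 0.2435 0.052 ]
flag 26 [0.5261 0.2444 0.052 ]
flag 24 [0.5222 0.2722 0.052 ]
flag 22 [0.5179 0.2999 0.052 ]
```

The flags read O W O W O, so switches 1, 3 and 5 go ON and 2 and 4 go OFF. From the flags, switch 3's pivot is at about (0.482, 0.2665) with yaw 0.146. The poker is at (0.548, -0.155) with yaw about -0.11.

```bash
cat > d.py <<'E'
import sys,numpy as np
from bench import telemetry
from scipy.spatial.transform import Rotation as R
o=telemetry.get_obs(); r=R.from_rotvec(o["eef_rot"]); x=r.as_matrix()[:,0]
print("t",round(o["t"],2),"pos",(o["tool_pos"]*1000).round(1),"yaw",round(np.degrees(np.arctan2(x[1],x[0])),2),"tiltz",r.as_matrix()[:,2].round(3),"F",o["ft_force"].round(2),"gap",round(o["finger_gap"]*85.4,1),"grip",round(o["grip_force"],1))
for a in sys.argv[1:]:
    p=np.array(eval(a)); print(a,"->",r.inv().apply(p-o["tool_pos"]*1000).round(1))
E
python3 d.py "[300,-300,230]" "[548,-155,200]"
```

```text
t 0.1 pos [ 145.5 -529.9  230.6] yaw 15.34 tiltz [-0.     0.002 -1.   ] F [-0.03 -0.05 -0.34] gap 85.4 grip 0.0
[300,-300,230] -> [ 209.8 -180.8    0.9]
[548,-155,200] -> [ 487.3 -255.    31.1]
```

```bash
python3 -m crank '[{"tx":20,"ty":-50,"tz":-10},{"tx":45,"ty":-35},{"tx":48,"ty":-32},{"tx":48,"ty":-32},{"tx":48,"ty":-32}]' 85
python3 -m crank '[{"tx":50,"ty":-15},{"tx":50,"ty":-15},{"tx":50,"ty":-15},{"tx":50,"ty":-15},{"tx":50,"ty":-15}]'
python3 -m crank '[{"rz":7.2},{"rz":7.2},{"rz":7.2},{},{}]' 50; python3 d.py "[548,-155,200]" "[548,-155,72]"
```

```text
t 0.1 pos [ 145.5 -529.9  230.6] yaw 15.34 tiltz [-0.     0.002 -1.   ] F [-0.03 -0.05 -0.34] gap 85.4 grip 0.0
[548,-155,200] -> [ 487.3 -255.    31.1]
[548,-155,72] -> [ 487.3 -254.8  159.1]$[0]: bad value
$[0]: bad value
$[0]: bad value
```

```bash
python3 -m crank '[{"tx":20,"ty":-50,"tz":-10,"rx":0,"ry":0,"rz":0},{"tx":45,"ty":-35,"tz":0,"rx":0,"ry":0,"rz":0},{"tx":48,"ty":-32,"tz":0,"rx":0,"ry":0,"rz":0},{"tx":48,"ty":-32,"tz":0,"rx":0,"ry":0,"rz":0},{"tx":48,"ty":-32,"tz":0,"rx":0,"ry":0,"rz":0}]' 85; python3 d.py
```

```text
t: 0.72
tool_pos: [0.3, -0.2989, 0.2412]
eef_rot: [-3.113, -0.418, -0.0]
ft_force: [0.6, -0.3, 0.1]
finger_gap: 0.993
grip_force: 0.0
t 0.72 pos [ 300.  -298.9  241.2] yaw 15.31 tiltz [ 0.  0. -1.] F [ 0.58 -0.31  0.06] gap 84.8 grip 0.0
```

```bash
python3 -m crank '[{"tx":55,"ty":-15,"tz":0,"rx":0,"ry":0,"rz":0},{"tx":55,"ty":-15,"tz":0,"rx":0,"ry":0,"rz":0},{"tx":55,"ty":-15,"tz":0,"rx":0,"ry":0,"rz":0},{"tx":55,"ty":-15,"tz":0,"rx":0,"ry":0,"rz":0},{"tx":55,"ty":-15,"tz":0,"rx":0,"ry":0,"rz":0}]' 50 | tail -1
python3 -m crank '[{"tx":0,"ty":0,"tz":20,"rx":0,"ry":0,"rz":7.2},{"tx":0,"ty":0,"tz":20,"rx":0,"ry":0,"rz":7.2},{"tx":0,"ty":0,"tz":0,"rx":0,"ry":0,"rz":7.2},{"tx":0,"ty":0,"tz":0,"rx":0,"ry":0,"rz":0}]' |tail -1; python3 d.py "[548,-155,200]" "[548,-155,72]"
python3 - <<'E'
from bench import optics
import cv2,numpy as np
f=lambda im,x,y,w,h,k:cv2.resize(im[y:y+h,x:x+w],None,fx=k,fy=k,interpolation=cv2.INTER_CUBIC)
a=optics.read_camera("scene")["color"][...,::-1];b=optics.read_camera("top")["color"][...,::-1]
cv2.imwrite("pics/pre.png",np.hstack([f(a,180,120,100,130,4),f(b,265,130,100,130,4)]))
E
```

```text
grip_force: 0.0
grip_force: 0.0
t 1.85 pos [ 544.3 -155.2  200.6] yaw -6.19 tiltz [-0.001  0.001 -1.   ] F [-1.01  0.37  0.1 ] gap 50.0 grip 0.0
[548,-155,200] -> [ 3.7 -0.6  0.6]
[548,-155,72] -> [  3.8  -0.5 128.6]
```

View pics/pre.png

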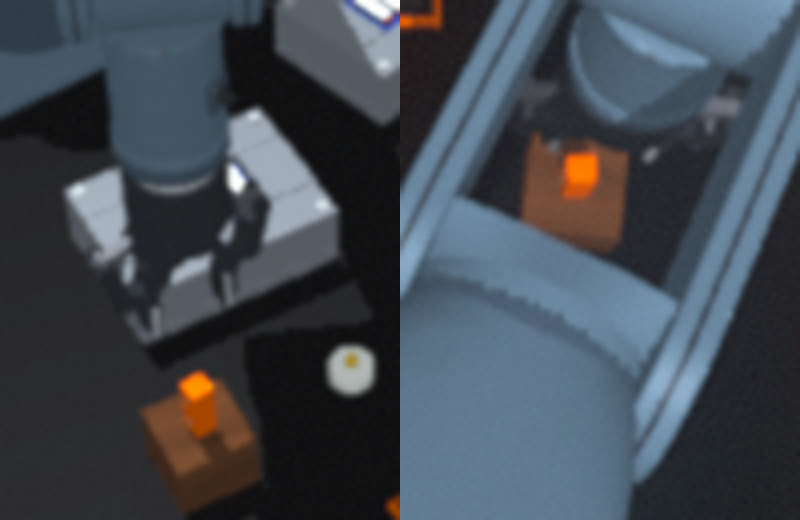

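The scene view shows the open fingers above the stand, with the poker's top at (197,380) in the crop. The top view shows the poker at (580,170), between the finger lines. I'll descend now.

```bash
python3 -m crank '[{"tx":3.5,"ty":-0.5,"tz":40,"rx":0,"ry":0,"rz":0},{"tx":0,"ty":0,"tz":40,"rx":0,"ry":0,"rz":0},{"tx":0,"ty":0,"tz":30,"rx":0,"ry":0,"rz":0},{"tx":0,"ty":0,"tz":16,"rx":0,"ry":0,"rz":0},{"tx":0,"ty":0,"tz":0,"rx":0,"ry":0,"rz":0}]' 50 >/dev/null; python3 d.py; python3 -m crank '[{"tx":0,"ty":0,"tz":0,"rx":0,"ry":0,"rz":0},{"tx":0,"ty":0,"tz":0,"rx":0,"ry":0,"rz":0},{"tx":0,"ty":0,"tz":0,"rx":0,"ry":0,"rz":0},{"tx":0,"ty":0,"tz":0,"rx":0,"ry":0,"rz":0},{"tx":0,"ty":0,"tz":0,"rx":0,"ry":0,"rz":0}]' 5 >/dev/null; python3 d.py
```

```text
t 2.58 pos [ 547.7 -155.2   74.7] yaw -6.22 tiltz [-0.001  0.001 -1.   ] F [-0.17  0.09 -0.32] gap 50.0 grip 0.0
t 3.2 pos [ 549.2 -155.9   76.9] yaw -6.25 tiltz [ 0.003 -0.001 -1.   ] F [-0.13  0.78  6.12] gap 19.4 grip 59.0
```

```bash
python3 -m crank '[{"tx":0,"ty":0,"tz":0,"rx":0,"ry":0,"rz":0},{"tx":0,"ty":0,"tz":0,"rx":0,"ry":0,"rz":0}]' >/dev/null; python3 d.py; python3 -m crank '[{"tx":0,"ty":0,"tz":-10,"rx":0,"ry":0,"rz":0},{"tx":0,"ty":0,"tz":-25,"rx":0,"ry":0,"rz":0},{"tx":0,"ty":0,"tz":-40,"rx":0,"ry":0,"rz":0},{"tx":0,"ty":0,"tz":-45,"rx":0,"ry":0,"rz":0},{"tx":0,"ty":0,"tz":0,"rx":0,"ry":0,"rz":0}]' >/dev/null; python3 d.py
python3 -m crank '[{"tx":0,"ty":0,"tz":0,"rx":0,"ry":0,"rz":0},{"tx":0,"ty":0,"tz":0,"rx":0,"ry":0,"rz":0}]' >/dev/null;python3 d.py "[482,266.5,190]"
```

```text
t 3.45 pos [ 549.2 -155.9   76.9] yaw -6.25 tiltz [ 0.003 -0.002 -1.   ] F [-1.06  0.21  5.68] gap 19.0 grip 59.0
t 4.08 pos [ 550.3 -156.4  200. ] yaw -6.25 tiltz [ 0.008 -0.004 -1.   ] F [-0.51 -0.46 -0.69] gap 19.4 grip 58.5
t 4.33 pos [ 547.1 -154.9  193.8] yaw -6.26 tiltz [-0.003  0.001 -1.   ] F [-0.7   0.26 -0.75] gap 19.3 grip 58.5
[482,266.5,190] -> [-110.7 -411.8    4.6]
```

```bash
python3 -m crank '[{"tx":-10,"ty":-40,"tz":0,"rx":0,"ry":0,"rz":0},{"tx":-14,"ty":-52,"tz":0,"rx":0,"ry":0,"rz":0},{"tx":-14,"ty":-52,"tz":0,"rx":0,"ry":0,"rz":0},{"tx":-14,"ty":-52,"tz":0,"rx":0,"ry":0,"rz":0},{"tx":-14,"ty":-52,"tz":0,"rx":0,"ry":0,"rz":0}]' >/dev/null
python3 -m crank '[{"tx":-14,"ty":-52,"tz":0,"rx":0,"ry":0,"rz":0},{"tx":-14,"ty":-52,"tz":0,"rx":0,"ry":0,"rz":0},{"tx":-12,"ty":-44,"tz":0,"rx":0,"ry":0,"rz":-5},{"tx":0,"ty":-10,"tz":0,"rx":0,"ry":0,"rz":-5},{"tx":0,"ty":0,"tz":0,"rx":0,"ry":0,"rz":-4.6}]' >/dev/null
python3 -m crank '[{"tx":0,"ty":0,"tz":0,"rx":0,"ry":0,"rz":0},{"tx":0,"ty":0,"tz":0,"rx":0,"ry":0,"rz":0}]' >/dev/null;python3 d.py "[482,266.5,190]"
```

```text
t 5.83 pos [485.8 259.5 194.6] yaw 8.24 tiltz [-0.001 -0.    -1.   ] F [-0.06  1.03 -0.98] gap 19.1 grip 58.7
[482,266.5,190] -> [-2.7 -7.4  4.6]
```

```bash
python3 -m crank '[{"tx":8.3,"ty":-7.4,"tz":20,"rx":0,"ry":0,"rz":0},{"tx":0,"ty":0,"tz":30,"rx":0,"ry":0,"rz":0},{"tx":0,"ty":0,"tz":10,"rx":0,"ry":0,"rz":0},{"tx":0,"ty":0,"tz":0,"rx":0,"ry":0,"rz":0},{"tx":0,"ty":0,"tz":0,"rx":0,"ry":0,"rz":0}]' >/dev/null; python3 d.py
python3 - <<'E'
from bench import optics,telemetry
from fit import proj
import cv2,numpy as np
p=telemetry.get_obs()["tool_pos"]
ims=[]
for n,(x,y,w,h) in(("scene",(275,90,80,105)),("top",(122,150,80,105))):
    c=optics.read_camera(n);np.savez(n+"1.npz",**c);a=c["color"][...,::-1];k=5
    im=cv2.resize(a[y:y+h,x:x+w],None,fx=k,fy=k,interpolation=cv2.INTER_CUBIC)
    q=proj(c,[p,p-[0,0,.069]]); print(n,q.round(1).tolist(),((q-[x,y]+.5)*k).round().tolist()); ims.append(im)
cv2.imwrite("pics/hov.png",np.hstack(ims))
E
```

```text
t 6.45 pos [494.  268.6 136.1] yaw 8.33 tiltz [ 0.001  0.    -1.   ] F [-0.48 -0.02  0.03] gap 19.3 grip 58.7
scene [[322.5, 143.7], [320.6, 157.3]] [[240.0, 271.0], [231.0, 339.0]]
top [[152.6, 193.1], [159.3, 197.0]] [[156.0, 218.0], [189.0, 237.0]]
```

View pics/hov.png

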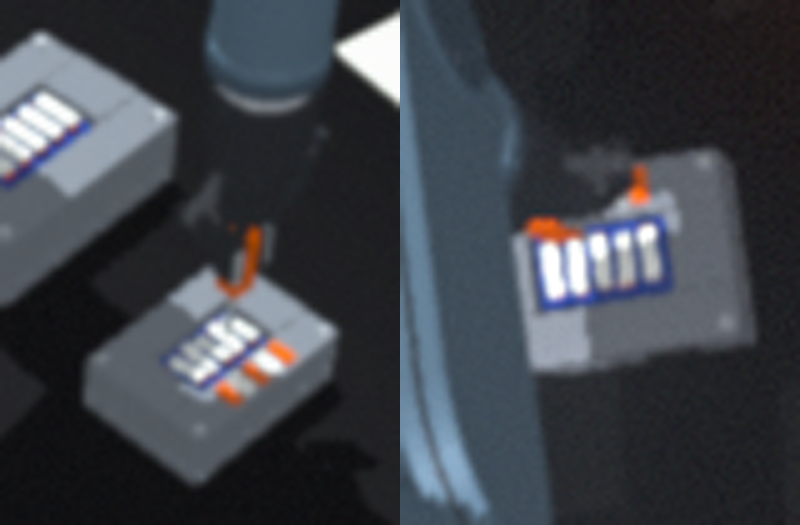

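The scene crop shows the shank ending near (231,335), which matches the predicted tip. In the top crop the predicted tip (589,237) is at the flag end of the middle switch. I'll now feel for switch 3's ON end.

```bash
python3 -m crank '[{"tx":0,"ty":1,"tz":6,"rx":0,"ry":0,"rz":0},{"tx":0,"ty":0,"tz":5,"rx":0,"ry":0,"rz":0},{"tx":0,"ty":0,"tz":1,"rx":0,"ry":0,"rz":0},{"tx":0,"ty":0,"tz":2,"rx":0,"ry":0,"rz":0}]' >/dev/null; python3 d.py; python3 -m crank '[{"tx":0,"ty":0,"tz":2,"rx":0,"ry":0,"rz":0},{"tx":0,"ty":0,"tz":0,"rx":0,"ry":0,"rz":0}]' >/dev/null; python3 d.py;python3 -m crank '[{"tx":0,"ty":0,"tz":2,"rx":0,"ry":0,"rz":0},{"tx":0,"ty":0,"tz":0,"rx":0,"ry":0,"rz":0}]' >/dev/null; python3 d.py
```

```text
t 7.05 pos [493.4 267.4 121.2] yaw 8.34 tiltz [ 0.  0. -1.] F [ 0.2  -0.74 -1.19] gap 19.7 grip 58.7
t 7.3 pos [493.3 267.4 119.2] yaw 8.35 tiltz [-0. -0. -1.] F [-1.13  0.49 -0.77] gap 19.5 grip 58.7
t 7.55 pos [493.6 267.5 117.6] yaw 8.35 tiltz [ 0.001  0.    -1.   ] F [ 0.61 -0.89  1.61] gap 19.2 grip 59.1
```

```bash
for i in 1 2 3; do python3 -m crank '[{"tx":0,"ty":0,"tz":2,"rx":0,"ry":0,"rz":0},{"tx":0,"ty":0,"tz":0,"rx":0,"ry":0,"rz":0}]' >/dev/null; python3 d.py; done
```

```text
t 7.8 pos [493.6 267.5 115.5] yaw 8.34 tiltz [ 0.001  0.    -1.   ] F [ 0.15 -0.4   2.95] gap 19.2 grip 59.3
t 8.05 pos [493.8 267.5 114.6] yaw 8.35 tiltz [ 0.001  0.    -1.   ] F [-2.49 -0.83 11.12] gap 19.2 grip 60.7
t 8.3 pos [494.4 267.6 114.1] yaw 8.35 tiltz [ 0.003  0.001 -1.   ] F [-5.2  -2.01 20.99] gap 19.6 grip 61.9
```

Switch 3 hit its hard stop at TCP z of about 114.6. On to switch 1.

```bash
python3 -m crank '[{"tx":0,"ty":0,"tz":-14,"rx":0,"ry":0,"rz":0},{"tx":0,"ty":14,"tz":0,"rx":0,"ry":0,"rz":0},{"tx":0,"ty":14,"tz":0,"rx":0,"ry":0,"rz":0},{"tx":0,"ty":0,"tz":0,"rx":0,"ry":0,"rz":0}]' >/dev/null; python3 d.py;  python3 -m crank '[{"tx":0,"ty":0,"tz":4,"rx":0,"ry":0,"rz":0},{"tx":0,"ty":0,"tz":2,"rx":0,"ry":0,"rz":0},{"tx":0,"ty":0,"tz":2,"rx":0,"ry":0,"rz":0},{"tx":0,"ty":0,"tz":0,"rx":0,"ry":0,"rz":0}]' >/dev/null; python3 d.py; for i in 1 2; do python3 -m crank '[{"tx":0,"ty":0,"tz":2,"rx":0,"ry":0,"rz":0},{"tx":0,"ty":0,"tz":0,"rx":0,"ry":0,"rz":0}]' >/dev/null; python3 d.py; done
```

```text
t 8.8 pos [497.3 238.1 124.5] yaw 8.23 tiltz [-0.002 -0.001 -1.   ] F [-0.09  0.01 -0.23] gap 19.3 grip 58.9
t 9.3 pos [497.4 239.8 117.4] yaw 8.37 tiltz [-0. -0. -1.] F [-1.23 -1.02  1.78] gap 19.0 grip 59.4
t 9.55 pos [497.4 239.8 115.5] yaw 8.35 tiltz [ 0.  0. -1.] F [-1.51 -1.36  3.25] gap 19.2 grip 59.5
t 9.8 pos [498.  240.  114.6] yaw 8.35 tiltz [ 0.002  0.001 -1.   ] F [-2.4  -0.9  10.63] gap 19.1 grip 60.8
```

Switch 1 is at its stop, with the same signature. Now 5.

```bash
python3 -m crank '[{"tx":0,"ty":0,"tz":-12,"rx":0,"ry":0,"rz":0},{"tx":0,"ty":-28,"tz":0,"rx":0,"ry":0,"rz":0},{"tx":0,"ty":-28,"tz":0,"rx":0,"ry":0,"rz":0},{"tx":0,"ty":0,"tz":0,"rx":0,"ry":0,"rz":0},{"tx":0,"ty":0,"tz":0,"rx":0,"ry":0,"rz":0}]' >/dev/null; python3 d.py;  python3 -m crank '[{"tx":0,"ty":0,"tz":4,"rx":0,"ry":0,"rz":0},{"tx":0,"ty":0,"tz":2,"rx":0,"ry":0,"rz":0},{"tx":0,"ty":0,"tz":2,"rx":0,"ry":0,"rz":0},{"tx":0,"ty":0,"tz":0,"rx":0,"ry":0,"rz":0}]' >/dev/null; python3 d.py; for i in 1 2; do python3 -m crank '[{"tx":0,"ty":0,"tz":2,"rx":0,"ry":0,"rz":0},{"tx":0,"ty":0,"tz":0,"rx":0,"ry":0,"rz":0}]' >/dev/null; python3 d.py; done
```

```text
t 10.43 pos [489.3 294.8 125.2] yaw 8.37 tiltz [-0. -0. -1.] F [ 0.34 -0.31 -0.9 ] gap 19.0 grip 59.0
t 10.93 pos [489.5 294.7 117.5] yaw 8.33 tiltz [ 0. -0. -1.] F [-0.42 -1.93  1.78] gap 19.3 grip 59.2
t 11.18 pos [489.5 295.  115.5] yaw 8.35 tiltz [ 0. -0. -1.] F [-0.52 -1.4   3.52] gap 19.3 grip 59.5
t 11.43 pos [489.8 295.3 114.6] yaw 8.35 tiltz [ 0.001  0.    -1.   ] F [-1.86 -2.05 10.77] gap 19.0 grip 60.8
```

```bash
python3 -m crank '[{"tx":0,"ty":0,"tz":-12,"rx":0,"ry":0,"rz":0},{"tx":-22,"ty":14,"tz":0,"rx":0,"ry":0,"rz":0},{"tx":0,"ty":0,"tz":0,"rx":0,"ry":0,"rz":0},{"tx":0,"ty":0,"tz":0,"rx":0,"ry":0,"rz":0}]' >/dev/null; python3 d.py;  python3 -m crank '[{"tx":0,"ty":0,"tz":4,"rx":0,"ry":0,"rz":0},{"tx":0,"ty":0,"tz":2,"rx":0,"ry":0,"rz":0},{"tx":0,"ty":0,"tz":2,"rx":0,"ry":0,"rz":0},{"tx":0,"ty":0,"tz":0,"rx":0,"ry":0,"rz":0}]' >/dev/null; python3 d.py; for i in 1 2; do python3 -m crank '[{"tx":0,"ty":0,"tz":2,"rx":0,"ry":0,"rz":0},{"tx":0,"ty":0,"tz":0,"rx":0,"ry":0,"rz":0}]' >/dev/null; python3 d.py; done
```

```text
t 11.93 pos [470.2 278.5 125.5] yaw 8.33 tiltz [ 0.001  0.001 -1.   ] F [ 1.35  1.02 -1.03] gap 19.1 grip 58.9
t 12.43 pos [469.6 278.2 117.2] yaw 8.34 tiltz [-0.  0. -1.] F [-0.43  0.42  0.99] gap 19.0 grip 59.1
t 12.68 pos [469.7 278.2 115.4] yaw 8.34 tiltz [ 0.  0. -1.] F [-0.54  0.62  2.09] gap 19.0 grip 59.3
t 12.93 pos [470.  278.2 114.1] yaw 8.34 tiltz [ 0.001  0.    -1.   ] F [-1.82 -0.19  6.24] gap 19.7 grip 60.3
```

```bash
python3 -m crank '[{"tx":0,"ty":0,"tz":-12,"rx":0,"ry":0,"rz":0},{"tx":0,"ty":28,"tz":0,"rx":0,"ry":0,"rz":0},{"tx":0,"ty":0,"tz":0,"rx":0,"ry":0,"rz":0},{"tx":0,"ty":0,"tz":0,"rx":0,"ry":0,"rz":0}]' >/dev/null; python3 d.py;  python3 -m crank '[{"tx":0,"ty":0,"tz":4,"rx":0,"ry":0,"rz":0},{"tx":0,"ty":0,"tz":2,"rx":0,"ry":0,"rz":0},{"tx":0,"ty":0,"tz":2,"rx":0,"ry":0,"rz":0},{"tx":0,"ty":0,"tz":0,"rx":0,"ry":0,"rz":0}]' >/dev/null; python3 d.py; for i in 1 2; do python3 -m crank '[{"tx":0,"ty":0,"tz":2,"rx":0,"ry":0,"rz":0},{"tx":0,"ty":0,"tz":0,"rx":0,"ry":0,"rz":0}]' >/dev/null; python3 d.py; done
```

```text
t 13.43 pos [473.6 250.6 125.4] yaw 8.31 tiltz [-0.  0. -1.] F [-0.78 -0.38 -0.65] gap 19.1 grip 59.0
t 13.93 pos [473.4 250.6 117.2] yaw 8.36 tiltz [-0.  0. -1.] F [-0.95  0.36  0.54] gap 19.2 grip 59.2
t 14.18 pos [473.7 250.4 115.3] yaw 8.34 tiltz [ 0.  0. -1.] F [-0.44  1.18  1.9 ] gap 19.5 grip 59.2
t 14.43 pos [473.9 250.5 114. ] yaw 8.34 tiltz [ 0.001  0.    -1.   ] F [-2.15  0.45  6.84] gap 19.0 grip 60.3
```

```bash
python3 -m crank '[{"tx":0,"ty":0,"tz":1.5,"rx":0,"ry":0,"rz":0},{"tx":0,"ty":0,"tz":0,"rx":0,"ry":0,"rz":0}]' >/dev/null; python3 d.py; python3 -m crank '[{"tx":0,"ty":0,"tz":-13.5,"rx":0,"ry":0,"rz":0},{"tx":0,"ty":-28,"tz":0,"rx":0,"ry":0,"rz":0},{"tx":0,"ty":0,"tz":0,"rx":0,"ry":0,"rz":0},{"tx":0,"ty":0,"tz":0,"rx":0,"ry":0,"rz":0}]' >/dev/null; python3 d.py;  python3 -m crank '[{"tx":0,"ty":0,"tz":6,"rx":0,"ry":0,"rz":0},{"tx":0,"ty":0,"tz":4,"rx":0,"ry":0,"rz":0},{"tx":0,"ty":0,"tz":0,"rx":0,"ry":0,"rz":0}]' >/dev/null; python3 d.py; python3 -m crank '[{"tx":0,"ty":0,"tz":2,"rx":0,"ry":0,"rz":0},{"tx":0,"ty":0,"tz":1.5,"rx":0,"ry":0,"rz":0},{"tx":0,"ty":0,"tz":0,"rx":0,"ry":0,"rz":0}]' >/dev/null; python3 d.py
```

```text
t 14.68 pos [474.2 250.6 113.7] yaw 8.35 tiltz [ 0.002  0.001 -1.   ] F [-3.46  0.05 14.49] gap 19.0 grip 61.4
t 15.18 pos [469.5 277.6 125.1] yaw 8.38 tiltz [-0.    -0.001 -1.   ] F [-0.44  0.03 -0.72] gap 19.4 grip 59.0
t 15.55 pos [469.5 277.6 114.8] yaw 8.32 tiltz [-0.001 -0.    -1.   ] F [-0.26  0.08 -1.24] gap 19.3 grip 59.1
t 15.93 pos [470.  278.  113.7] yaw 8.36 tiltz [ 0.002 -0.    -1.   ] F [-3.83 -2.35 14.27] gap 19.3 grip 61.1
```

```bash
python3 -m crank '[{"tx":0,"ty":0,"tz":-20,"rx":0,"ry":0,"rz":0},{"tx":0,"ty":0,"tz":-40,"rx":0,"ry":0,"rz":5},{"tx":0,"ty":0,"tz":-25,"rx":0,"ry":0,"rz":5},{"tx":0,"ty":0,"tz":0,"rx":0,"ry":0,"rz":4.6},{"tx":0,"ty":0,"tz":0,"rx":0,"ry":0,"rz":0}]' >/dev/null; python3 d.py "[548.7,-156.5,195]"
```

```text
t 16.55 pos [469.6 278.  197. ] yaw -6.22 tiltz [ 0.  0. -1.] F [ 0.9  -0.47 -0.4 ] gap 19.1 grip 59.0
[548.7,-156.5,195] -> [125.7 423.4   2. ]
```

```bash
python3 -m crank '[{"tx":12,"ty":40,"tz":0,"rx":0,"ry":0,"rz":0},{"tx":15,"ty":50,"tz":0,"rx":0,"ry":0,"rz":0},{"tx":15,"ty":50,"tz":0,"rx":0,"ry":0,"rz":0},{"tx":15,"ty":50,"tz":0,"rx":0,"ry":0,"rz":0},{"tx":15,"ty":50,"tz":0,"rx":0,"ry":0,"rz":0}]' >/dev/null
python3 -m crank '[{"tx":15,"ty":50,"tz":0,"rx":0,"ry":0,"rz":0},{"tx":15,"ty":50,"tz":0,"rx":0,"ry":0,"rz":0},{"tx":15,"ty":50,"tz":0,"rx":0,"ry":0,"rz":0},{"tx":8,"ty":30,"tz":0,"rx":0,"ry":0,"rz":0},{"tx":0,"ty":3,"tz":0,"rx":0,"ry":0,"rz":0}]' >/dev/null
python3 -m crank '[{"tx":0,"ty":0,"tz":0,"rx":0,"ry":0,"rz":0},{"tx":0,"ty":0,"tz":0,"rx":0,"ry":0,"rz":0}]' >/dev/null;python3 d.py "[548.7,-156.5,140]"
python3 - <<'E'
from bench import optics
import cv2,numpy as np
f=lambda im,x,y,w,h,k:cv2.resize(im[y:y+h,x:x+w],None,fx=k,fy=k,interpolation=cv2.INTER_CUBIC)
a=optics.read_camera("scene")["color"][...,::-1];b=optics.read_camera("top")["color"][...,::-1]
cv2.imwrite("pics/ret.png",np.vstack([np.hstack([f(a,283,133,70,60,5),f(b,127,172,70,60,5)]),np.hstack([f(a,195,170,70,60,5),f(b,275,145,70,60,5)])]))
E
```

```text
t 18.05 pos [ 547.5 -154.7  196.7] yaw -6.16 tiltz [-0.     0.001 -1.   ] F [-0.08 -0.46 -0.65] gap 19.5 grip 59.1
[548.7,-156.5,140] -> [ 1.4  1.7 56.7]
```

View pics/ret.png

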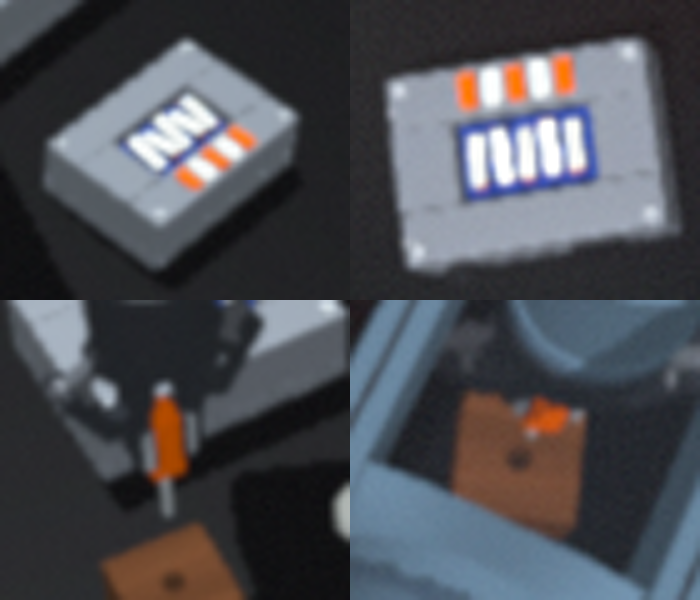

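The switches now alternate as the flags require. The stand's empty hole is visible at (517,458) in the top crop and (173,580) in the scene crop. I'll measure it.

```bash
python3 - <<'E'
from fit import load
import numpy as np
for n,u,v in(("top",275+(517-350)/5-.4,145+158/5-.4),("scene",195+173/5-.4,170+280/5-.4)):
    c=load(n);d=c["cam_to_world"][:3,:3]@[(u-c["cx"])/c["fx"],(v-c["cy"])/c["fy"],1];o=c["cam_to_world"][:3,3]
    print(n,(o+d*(.058-o[2])/d[2]).round(4))
E
```

```text
top [ 0.5475 -0.1549  0.058 ]
scene [ 0.5441 -0.1552  0.058 ]
```

```bash
python3 -m crank '[{"tx":0.8,"ty":1.5,"tz":20,"rx":0,"ry":0,"rz":0},{"tx":0,"ty":0,"tz":30,"rx":0,"ry":0,"rz":0},{"tx":0,"ty":0,"tz":10,"rx":0,"ry":0,"rz":0},{"tx":0,"ty":0,"tz":5,"rx":0,"ry":0,"rz":0},{"tx":0,"ty":0,"tz":5,"rx":0,"ry":0,"rz":0}]' >/dev/null;python3 d.py;python3 -m crank '[{"tx":0,"ty":0,"tz":5,"rx":0,"ry":0,"rz":0},{"tx":0,"ty":0,"tz":5,"rx":0,"ry":0,"rz":0},{"tx":0,"ty":0,"tz":0,"rx":0,"ry":0,"rz":0}]' >/dev/null;python3 d.py
```

```text
t 18.77 pos [ 549.1 -157.7  127.6] yaw -6.24 tiltz [ 0.002 -0.001 -1.   ] F [-0.55 -1.03 -0.87] gap 19.3 grip 59.1
t 19.15 pos [ 548.1 -157.5  116.4] yaw -6.26 tiltz [-0.001  0.    -1.   ] F [ 0.36  0.01 -0.52] gap 19.4 grip 59.1
```

```bash
python3 -m crank '[{"tx":0,"ty":-1.2,"tz":8,"rx":0,"ry":0,"rz":0},{"tx":0,"ty":0,"tz":10,"rx":0,"ry":0,"rz":0},{"tx":0,"ty":0,"tz":10,"rx":0,"ry":0,"rz":0},{"tx":0,"ty":0,"tz":6,"rx":0,"ry":0,"rz":0},{"tx":0,"ty":0,"tz":0,"rx":0,"ry":0,"rz":0}]' >/dev/null;python3 d.py;for i in 1 2 3; do python3 -m crank '[{"tx":0,"ty":0,"tz":2,"rx":0,"ry":0,"rz":0},{"tx":0,"ty":0,"tz":0,"rx":0,"ry":0,"rz":0}]' >/dev/null;python3 d.py; done
```

```text
t 19.77 pos [ 548.1 -156.2   82. ] yaw -6.26 tiltz [-0.001  0.001 -1.   ] F [ 0.02 -0.65 -1.38] gap 19.2 grip 59.1
t 20.02 pos [ 548.6 -156.5   81. ] yaw -6.25 tiltz [ 0. -0. -1.] F [ 0.21  0.02 -1.08] gap 19.1 grip 59.1
t 20.27 pos [ 548.5 -156.4   78.8] yaw -6.26 tiltz [-0.  0. -1.] F [-0.13  0.42 -0.47] gap 19.1 grip 59.1
t 20.52 pos [ 548.7 -156.5   76.9] yaw -6.25 tiltz [ 0. -0. -1.] F [0.24 0.21 0.35] gap 19.2 grip 59.3
```

Contact with the stand is at 76.9, as expected. One more nudge, then release.

```bash
python3 -m crank '[{"tx":0,"ty":0,"tz":1,"rx":0,"ry":0,"rz":0},{"tx":0,"ty":0,"tz":0,"rx":0,"ry":0,"rz":0}]' >/dev/null;python3 d.py; python3 -m crank '[{"tx":0,"ty":0,"tz":0,"rx":0,"ry":0,"rz":0},{"tx":0,"ty":0,"tz":0,"rx":0,"ry":0,"rz":0},{"tx":0,"ty":0,"tz":0,"rx":0,"ry":0,"rz":0},{"tx":0,"ty":0,"tz":0,"rx":0,"ry":0,"rz":0},{"tx":0,"ty":0,"tz":0,"rx":0,"ry":0,"rz":0}]' 50 >/dev/null;python3 d.py;python3 -m crank '[{"tx":0,"ty":0,"tz":-20,"rx":0,"ry":0,"rz":0},{"tx":0,"ty":0,"tz":-40,"rx":0,"ry":0,"rz":0},{"tx":0,"ty":0,"tz":-50,"rx":0,"ry":0,"rz":0},{"tx":0,"ty":0,"tz":-10,"rx":0,"ry":0,"rz":0},{"tx":0,"ty":0,"tz":0,"rx":0,"ry":0,"rz":0}]' >/dev/null
python3 - <<'E'
from bench import optics
import cv2,numpy as np
f=lambda im,x,y,w,h,k:cv2.resize(im[y:y+h,x:x+w],None,fx=k,fy=k,interpolation=cv2.INTER_CUBIC)
a=optics.read_camera("scene")["color"][...,::-1];b=optics.read_camera("top")["color"][...,::-1]
cv2.imwrite("pics/end.png",np.vstack([np.hstack([f(a,283,133,70,60,5),f(b,127,172,70,60,5)]),np.hstack([f(a,195,200,70,60,5),f(b,275,145,70,60,5)])]))
E
```

```text
t 20.77 pos [ 548.7 -156.5   76.9] yaw -6.25 tiltz [ 0.001 -0.    -1.   ] F [-2.25  0.13  6.51] gap 19.6 grip 60.4
t 21.4 pos [ 548.5 -156.4   75.7] yaw -6.26 tiltz [-0.  0. -1.] F [-0.29 -0.58 -0.18] gap 50.4 grip 0.0
```

View pics/end.png

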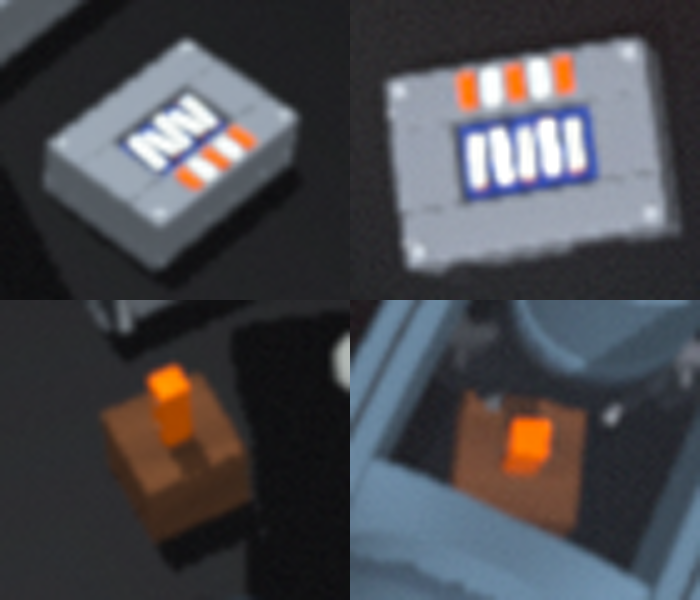

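The poker stands upright and fully home in the stand, at (170,405) in the scene crop. The switches show the pattern and the gripper is clear.

```bash
python3 -c "
from bench import order
print(order.sign_off())"
```

```text
the job is handed in; nothing more can be done
None
```

The job is handed in, though the sign-off gave no verdict: switches 1, 3 and 5 were pressed ON and 2 and 4 OFF, each to its hard stop (21 N at most), and the poker is back upright and fully home in its stand, released, at about 22 s.

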